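# Square up a pipe-support post and hold it for tightening

### The job

A pipe-support post leans on its loose pivot bolt and has to be held square to its foot plate while a colleague tightens the bolt. First put the wire brush that was left on the foot plate away: lay it on its back, flat and lengthwise, in the long empty compartment of the open green tool case, and let go of it. Then take the steel square by its stock, stand it on the foot plate in front of the post and press it into the corner until its stock sits flat on the plate and its blade lies flush along the post, so that the post stands square; finish there, still gripping the square and pressing it against plate and post, without disturbing the tin, the folding rule or the copper tee lying around.

Things in the scene. Friction and masses are not known exactly. Their poses are not given: they have to be found in the camera images.
- stand: Pipe-support stand fixed to the bench. Origin on the bench directly below the inside corner of post and plate; x level, from the open part of the plate to the post (the square is pressed home along +x, roughly away from the robot), y along the post's face, z up. Saddle cheeks 54 mm high flank the post at y = +-21.5 to 27.5 mm, x = 4 to 49 mm: behind the post's front face.
- plate: The stand's galvanised foot plate, 300 x 120 x 8 mm, lying on the bench. Frame as the stand: it reaches from x = -200 mm (near, open end) to x = +100 mm, y = +-60 mm; top face 8 mm above the bench. Behind the post two bolts (x = 80 mm, 17 mm above the bench) fix it.
- corner (a point): The inside corner: point on the plate's top face (8 mm above the bench) where the front face of the upright post meets it, midway across the post. Axes as the stand.
- post: Galvanised channel post 41 x 41 mm, top 243 mm above the bench, on one pivot bolt along the stand's y. Origin on the pivot, 20.5 mm behind its front face, 38 mm above the bench; z up the post. It starts leaning 0.04 to 0.10 rad over the open plate (stand's -x), turns 0.2 rad either way of upright and stays where left by friction: about 1.5 N at the square's blade tip turns it. Square = z vertical.
- square: Steel square 200 x 130 mm, 0.5 to 0.8 kg, standing upright on its stock. Origin at its outer corner: underside of the stock, blade end, mid thickness. Stock: 130 mm along -x, 24 mm thick (y), 32 mm high. Blade: x -30 to 0, 5 mm thick, up to z = 200 mm; its outer edge and the stock's end are one face at x = 0. Home, its origin is at corner with axes parallel to the stand's.
- square_grip (a point): Point in the square's stock, 80 mm behind the blade's outer edge, 18 mm above the stock's underside, mid thickness: take the stock here across its 24 mm thickness (along the square's y). The blade's inner edge is 50 mm in front of it. Axes as the square. The stock drags on the plate when pressed down hard.
- brush: Wire brush, wooden back 190 x 24 x 15 mm, about 0.11 kg, lying on its back with the brass bristles up on the foot plate in front of the post. Origin centre of the underside; x along it towards the bristle head, z up. The bristles stand 18 mm above the wood (33 mm above the underside) from x = 12 to 88 mm; behind them is the bare handle.
- brush_grip (a point): Point on the brush handle, 12 mm behind the brush's middle (on the -x side of it), 8 mm above the underside, where it balances: take it here across its 24 mm width (along the brush's y). Axes as the brush.
- case: Green sheet-steel lower half of a tool case, 290 x 168 mm, rims and partitions 26 mm high and 3 mm thick, fixed on the bench. Origin centre of its underside; x along its length, y across. The compartments on its -y side hold fixed tools and fittings; the long one on the +y side is empty.
- bay (a point): Centre of the floor (3 mm above the bench) of the long empty compartment of the case: inside it is 284 mm long (along the case's x) and 90 mm wide (y), 23 mm deep. Axes as the case.
- tin: Closed round white tin of jointing paste, 72 mm across, 75 mm high, loose; leave it alone. Origin centre of underside.
- rule: White folding rule, shut, 235 x 32 x 16 mm, loose; leave it alone. Origin centre of underside, x along it.
- tee: Copper pipe offcut 22 mm thick and 170 mm long (along its y) with a tee fitting, loose, lying behind the stand; leave it alone. Origin under its middle on the bench.
Things that resemble listed ones, but are neither listed nor needed, are in the scene too. Of the things that look like the brush, the larger one is meant. There is more than one size of the square; the job needs the larger.

How it is judged:
On the way:
1. the brush lies on its back, flat and lengthwise, in the long empty compartment of the case, let go (x of brush in the frame of bay between -0.05 and 0.05 m and y of brush in the frame of bay between -0.035 and 0.035 m and z of brush in the frame of bay below 0.004 m and angle between brush's own z axis and vertical below 0.08 rad and angle between the x axis of brush and the x axis of case, either way round below 0.3 rad and contact force between the fingers and brush below 0.05 N), for 0.2 s.
At the end, for the whole second after the job is handed in: Brush flat and lengthwise (0.3 rad) in the bay, released. Square gripped by its stock, still, within 0.02 rad of upright, 0.06 rad of in line, 18 mm of the post's middle, 4 mm of home, at most 3 mm off the plate, over 0.5 N on plate and post each; post within 0.02 rad of upright (all of step 1 and angle between each of post, square's own z axis and vertical below 0.02 rad and angle between the x axis of square and the x axis of stand, either way round below 0.06 rad and x of square in the frame of corner between -0.004 and 0.004 m and y of square in the frame of corner between -0.018 and 0.018 m and z of square in the frame of corner below 0.003 m and contact force between square and plate above 0.5 N and contact force between square and post above 0.5 N and contact force between the fingers and square above 2 N and y of the grasp point in the frame of square between -0.012 and 0.012 m and z of the grasp point in the frame of square below 0.05 m and linear speed of square below 0.01 m/s); the arm keeps its last pose, push and grip.
It fails at once if the tin is pushed more than 25 mm or tipped (distance of tin from where it was at the start of the episode above 0.025 m or angle between tin's own z axis and vertical above 0.5 rad).
It fails at once if the folding rule is pushed more than 25 mm (distance of rule from where it was at the start of the episode above 0.025 m).
It fails at once if the copper tee is pushed more than 25 mm (distance of tee from where it was at the start of the episode above 0.025 m).
It also fails if it takes over 64 s, if anything falls off the work surface, if the arm or the gripper's body presses on something with over 40 N, if the wrist force passes 120 N, or if a joint passes its speed limit or range.

### The arm

A 6-joint arm with a two-finger parallel gripper is mounted at the origin on the work surface. World frame = base frame: x ahead of the robot, y to its left, z up, the work surface at z = 0. Lengths are in m, angles in rad, forces in N, time in s.
With the tool pointing down it reaches from about 0.225 to 0.875 m from the base axis. Payload 3.4 kg.
Tool frame: the origin (TCP) lies between the finger pads; the fingertips stand 8 mm ahead of it and the grasp point (between the pads) lies 11 mm behind it; z points along the fingers, y is the line along which they close (so a half turn about z gives the same grasp; the last joint's range is limited). The gripper opens to 85 mm and grips with 20 to 120 N. Pads are 22 mm wide; open, the fingers measure 114 mm over their backs; the gripper's body (76 mm by 85 mm) begins 54 mm behind the grasp point. The pads swing forward as they close: fully open they stand 13 mm farther back than shut.
Start: joints at [1.225, 0.276, 1.505, -0, 1.361, -0.121], TCP at [0.128, 0.561, 0.239] pointing down, gripper open.
Joint ranges: [-2.89, 2.89], [-0.75, 2.08], [0.22, 2.7], [-1.18, 4.32], [0.11, 2.71], [-2.7, 2.7]. Speed limits (rad/s): [2.57, 2.57, 3.14, 3.14, 3.14, 3.14].

### API

Orientations are given as a unit quaternion [w, x, y, z].
In Python, from rig import manip gives the robot as it stands.
- The arm moves only by the tool move_arm, never from a script. Its argument "deltas" is a list that holds one entry, the list of rows, each a list of 5 numbers: the shift along the tool's x, y, z normalised to -1 to 1, where 1 is 80 cm, then the turn about the tool's z normalised to -1 to 1, where 1 is 120 degrees, then the closure, from -1 (fully open) to 1 (shut). In form: [[[tx, ty, tz, twist, grip], ...]]. A call has 1 to 12 rows; each row is the pose to reach, as a shift and turn from the pose commanded when the call began, along the tool's axes at that moment; what a row does not reach only later rows make up. A row lasts 1/10 s, in which the tool goes at most 50 mm and 8.59 degrees, less where a joint would pass 70% of its speed; a pose out of reach is approached as far as the arm can. A call with a number of a shift or a turn outside -1 to 1 is refused whole. A call with a gripper value outside its range is refused whole. The fingers move at their own pace and stop on an object; "squeeze" is the grip in N (left out, the last holds). Time passes only in rows, so rows that repeat a pose let the fingers close. It gives the time, the measured TCP pose, the force, the opening and the grip force at its end, in the units of the state.
- manip.get_state(): the state, without advancing time (a new reading comes with each control period).
- manip.get_image(name): name is "scene" or "top"; returns the picture (384x512x3 uint8, red, green, blue); there is no depth.
- manip.camera_params(name): a dict with "fx", "fy", "cx", "cy" (pixels), "R" (3x3) and "t" (3): a world point X has camera coordinates R X + t. Camera axes: x right, y down, z forward; pixel columns grow to the right and rows downward; lengths in m; the calibration is good to about 2 mm. A picture is of the moment at which its call begins. camera_params takes no time and is no camera call.
- manip.sign_off(): hands the job in; it is judged then, once.
The state is a dict: "clock": time; "qpos": joint angles; "qd": joint speeds; "effort": joint torques, N m; "position": TCP position; "ee_rot": TCP orientation; "contact_force": force on the tool from outside, world axes, zero at the start; "moment": the same for the moment, N m; "width": finger opening in m; "gripper_force": force on a finger pad.
Only numpy, scipy, OpenCV 4.12 (cv2) and the standard library are available. Lean on these libraries where they do the work, as an engineer would, in place of code of your own. Each camera call takes 0.05 s, during which the arm holds its last target. There are 200 camera calls.

## Working session

There is one attempt and no reset: what is moved stays moved. The work goes in short steps, Python scripts to look and compute and a tool call to move; the robot and the scene stay as the last step left them, time stands still between calls to the robot, and variables do not carry over. Pictures are saved under pics/ and viewed, at most 10 in all, crops included, and the job is handed in when it is done.

Besides the shell and the picture viewer there is one more tool, called after "Request:" by a JSON object that holds its "name" and its "arguments". move_arm: Moves the arm, as the interface text tells. Scaled input: -1 to 1 covers 80 cm each way for a shift and 120 degrees each way for a turn. Its arguments: {"type":"object","properties":{"deltas":{"type":"array","items":{"type":"array","items":{"type":"array","items":{"type":"number","minimum":-1,"maximum":1}}}},"squeeze":{"type":"number"}},"required":["deltas"]}

```bash
mkdir -p pics; ls; python3 - <<'E'
from rig import manip
import cv2,json
for n in("scene","top"):
    cv2.imwrite(f"pics/{n}0.png",manip.get_image(n)[:,:,::-1])
    p=manip.camera_params(n);print(n,{k:(v.tolist() if hasattr(v,'tolist') else v) for k,v in p.items()})
print(manip.get_state())
E
```

```text
pics
scene {'fx': 431.491103670831, 'fy': 431.491103670831, 'cx': 252.19846727659595, 'cy': 192.88111540993796, 'R': [[0.7518044815252095, 0.6591981519942763, -0.015742235099932837], [0.34375705529227923, -0.41219880593024066, -0.8437554333611516], [-0.5626909529176661, 0.6289276117304875, -0.5364969251613597]], 't': [-0.4562459889027262, -0.13540535230081305, 1.6801579190020035]}
top {'fx': 394.81247408157896, 'fy': 394.81247408157896, 'cx': 259.20901411922665, 'cy': 192.11784092490666, 'R': [[-0.026768442156221536, -0.9994732616867232, 0.018348015637424782], [-0.9845747227420867, 0.023185803060639245, -0.17342154962338532], [0.17290478837172807, -0.022707217128820886, -0.9846767573414094]], 't': [0.03539936503798342, 0.5580269201231718, 1.0735551680145687]}
{'clock': 0.1, 'qpos': array([ 1.22500373e+00,  2.76545340e-01,  1.50598391e+00,  4.39735255e-06,
        1.36073507e+00, -1.21040696e-01]), 'qd': array([ 4.75140486e-05, -1.75906776e-03, -2.65507112e-03, -1.51599415e-03,
        3.10038389e-04, -6.57162444e-04]), 'effort': array([ 1.74989473e-03, -4.17700231e+01, -2.46410751e+01,  2.86002405e-04,
        5.58594606e-03, -1.69785415e-05]), 'position': array([0.12801772, 0.56009952, 0.23852749]), 'ee_rot': array([-1.95421577e-04,  1.12140000e-01,  9.93692066e-01, -8.12666699e-04]), 'contact_force': array([0.08614799, 0.33929083, 0.87723729]), 'moment': array([ 0.01764292,  0.07060781, -0.01852664]), 'gripper_force': 0.0, 'width': 0.08537493614022454}
```

View pics/scene0.png

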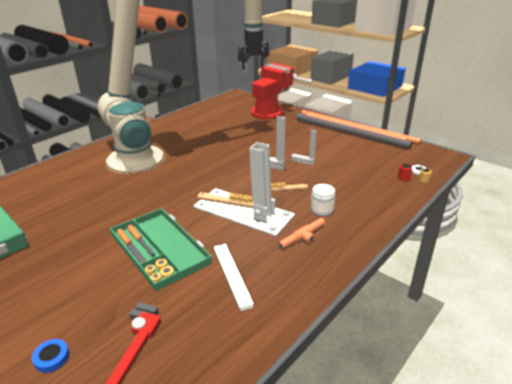

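View pics/top0.png

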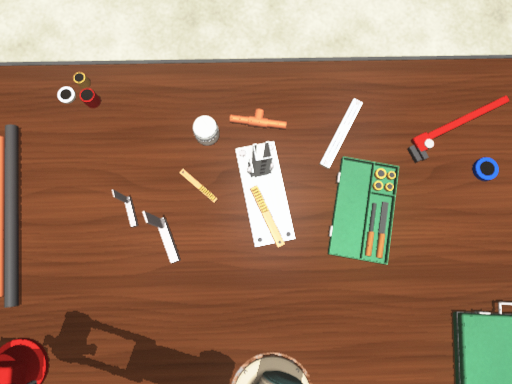

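The scene view shows the stand at the centre, about (260,210), with the case to its left. In the top view the plate is at about (265,195), the brush (268,215), the larger square (160,235), the case (365,210), the tin (205,130), the tee (258,120) and the rule (342,132). I'll zoom in on the top view.

```bash
python3 - <<'E'
import cv2
i=cv2.imread("pics/top0.png")
a=cv2.resize(i[90:270,100:250],None,fx=3.2,fy=3.2,interpolation=cv2.INTER_CUBIC)
b=cv2.resize(i[110:270,225:405],None,fx=4.4,fy=3.7,interpolation=cv2.INTER_CUBIC)
b=cv2.resize(i[130:270,225:405],None,fx=4.2,fy=4.2,interpolation=cv2.INTER_CUBIC)
cv2.imwrite("pics/a.png",a);cv2.imwrite("pics/b.png",b)
E
```

```text
(no output)
```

View pics/a.png

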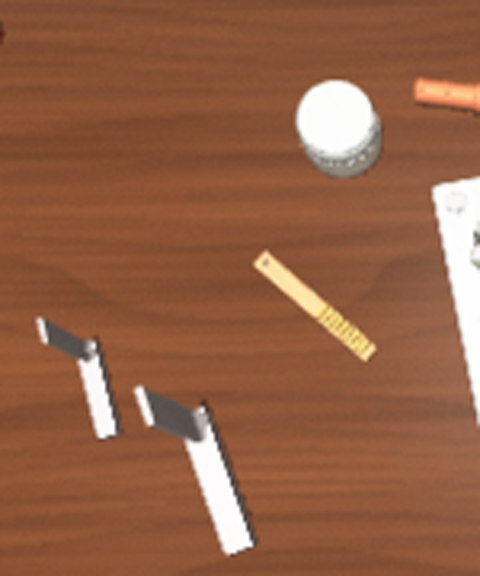

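View pics/b.png

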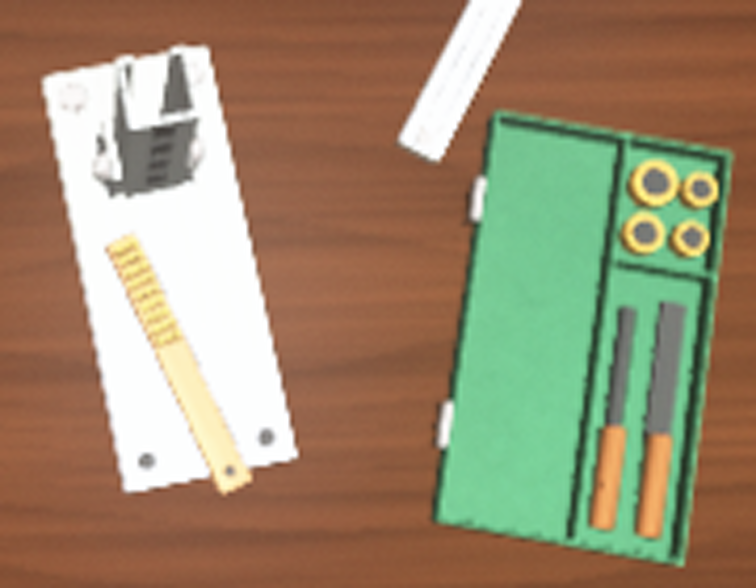

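```bash
cat > h.py <<'E'
import numpy as np
from rig import manip
def ray(n,uv,z):
    p=manip.camera_params(n);R=np.array(p["R"]);c=-R.T@np.array(p["t"])
    d=R.T@np.array([(uv[0]-p["cx"])/p["fx"],(uv[1]-p["cy"])/p["fy"],1]);return (c+d*(z-c[2])/d[2])[:2]
def proj(n,X):
    p=manip.camera_params(n);q=np.array(p["R"])@np.array(X)+np.array(p["t"]);return q[0]/q[2]*p["fx"]+p["cx"],q[1]/q[2]*p["fy"]+p["cy"]
A=lambda u,v,z:ray("top",((u+.5)/3.2-.5+100,(v+.5)/3.2-.5+90),z)
B=lambda u,v,z:ray("top",((u+.5)/4.2-.5+225,(v+.5)/4.2-.5+130),z)
E
python3 - <<'E'
from h import *
np.set_printoptions(precision=4,suppress=True)
def fr(o,ang): print(o,"yaw",ang)
def an(d): return np.arctan2(d[1],d[0])
c=[B(*p,.026) for p in((497,112),(733,150),(685,565),(435,522))]
print("case c",np.mean(c,0),"yaws",an(c[0]-c[3]),an(c[1]-c[2]),an(c[0]-c[1]),"L",np.linalg.norm(c[0]-c[3]),np.linalg.norm(c[1]-c[2]),np.linalg.norm(c[0]-c[1]))
p=[B(*p,.008) for p in((43,75),(208,45),(298,458),(124,492))]
print("plate c",np.mean(p,0),an(p[0]-p[3]),an(p[1]-p[2]),an(p[0]-p[1])-np.pi/2,np.linalg.norm(p[0]-p[3]),np.linalg.norm(p[0]-p[1]))
h=(B(107,245,.041)+B(133,233,.041))/2;t=(B(222,493,.023)+B(251,478,.023))/2
print("brush",h,t,an(h-t),np.linalg.norm(h-t))
s=[A(225,555,.032),A(254,545,.032),A(190,440,.032)]
print("sq",s,an(s[2]-s[0]))
print("blade top",A(139,389,.2),A(148,425,.2))
tin=A(336,119,.075);print("tin",tin)
E
```

```text
case c [ 0.5065 -0.2827] yaws -0.20868207697713925 -0.20010563107848436 1.3839055292164997 L 0.29019266104957925 0.29154571792539424 0.16783104883300864
plate c [0.5651 0.0048] 0.16889074829977352 0.17399763675934105 0.16518225103226647 0.30116489018216547 0.12040516860565313
brush [0.5767 0.038 ] [ 0.4085 -0.0369] 0.4188201161399115 0.1841032325742076
sq [array([0.3669, 0.2748]), array([0.3748, 0.2497]), array([0.4678, 0.3068])] 0.3072807195000018
blade top [0.4919 0.3068] [0.4644 0.2995]
tin [0.7465 0.1723]
```

```bash
cat >> h.py <<'E'
from scipy.spatial.transform import Rotation as Ro
def go(x,y,z,yaw=None):
    s=manip.get_state();q=s["ee_rot"];R=Ro.from_quat([q[1],q[2],q[3],q[0]]).as_matrix()
    cy=np.arctan2(R[1,1],R[0,1]);d=R.T@(np.array([x,y,z])-s["position"])
    tw=0 if yaw is None else -(((yaw-cy)+np.pi)%(2*np.pi)-np.pi)
    print("t",s["clock"],"pos",s["position"].round(4),"yaw",round(cy,4),"move",(d/.8).round(4),round(np.degrees(tw)/120,4),"F",s["contact_force"].round(1),"w",round(s["width"],4),"gf",s["gripper_force"])
E
python3 -c "
from h import *
go(.4843,-.0032,.2,1.99)"
```

```text
t 0.1 pos [0.128  0.5601 0.2385] yaw 1.346 move [-0.5911 -0.5871  0.049 ] -0.3075 F [0.1 0.3 0.9] w 0.0854 gf 0.0
```

Request:
{"name": "move_arm", "arguments": {"deltas": [[[-0.591, -0.587, 0.049, -0.3075, -0.2], [-0.591, -0.587, 0.049, -0.3075, -0.2], [-0.591, -0.587, 0.049, -0.3075, -0.2], [-0.591, -0.587, 0.049, -0.3075, -0.2], [-0.591, -0.587, 0.049, -0.3075, -0.2], [-0.591, -0.587, 0.049, -0.3075, -0.2], [-0.591, -0.587, 0.049, -0.3075, -0.2], [-0.591, -0.587, 0.049, -0.3075, -0.2], [-0.591, -0.587, 0.049, -0.3075, -0.2], [-0.591, -0.587, 0.049, -0.3075, -0.2], [-0.591, -0.587, 0.049, -0.3075, -0.2], [-0.591, -0.587, 0.049, -0.3075, -0.2]]], "squeeze": 40}}

```text
clock: 1.3
position: [0.4419, 0.0636, 0.2046]
ee_rot: [0.0, -0.208, 0.978, 0.0]
contact_force: [0.4, 1.1, -0.5]
width: 0.0513
gripper_force: 0.0
```

```bash
python3 -c "
from h import *
go(.4843,-.0032,.06,1.99)"
```

```text
t 1.3 pos [0.4419 0.0636 0.2046] yaw 1.9895 move [-0.0144 -0.0979  0.1808] -0.0002 F [ 0.4  1.1 -0.5] w 0.0513 gf 0.0
```

Request:
{"name": "move_arm", "arguments": {"deltas": [[[-0.0145, -0.098, 0.0, 0, -0.2], [-0.0145, -0.098, 0.0, 0, -0.2], [-0.0145, -0.098, 0.1, 0, -0.2], [-0.0145, -0.098, 0.18, 0, -0.2], [-0.0145, -0.098, 0.18, 0, -0.2], [-0.0145, -0.098, 0.18, 0, -0.2], [-0.0145, -0.098, 0.18, 0, -0.2]]]}}

```text
clock: 2.0
position: [0.4839, -0.0013, 0.0609]
ee_rot: [-0.001, -0.208, 0.978, 0.0]
contact_force: [0.1, 0.9, 1.0]
width: 0.0509
gripper_force: 0.0
```

```bash
python3 -c "
from h import *
import cv2
go(.4843,-.0032,.018,1.99)
a=manip.get_image('top')[:,:,::-1];b=manip.get_image('scene')[:,:,::-1]
a=cv2.resize(a[120:270,200:330],None,fx=3,fy=3,interpolation=2);b=cv2.resize(b[110:260,180:310],None,fx=3,fy=3,interpolation=2)
cv2.imwrite('pics/c.png',cv2.hconcat([a,b]))"
```

```text
t 2.0 pos [ 0.4839 -0.0013  0.0609] yaw 1.99 move [ 0.0004 -0.0024  0.0536] 0.0 F [0.1 0.9 1. ] w 0.0509 gf 0.0
```

View pics/c.png

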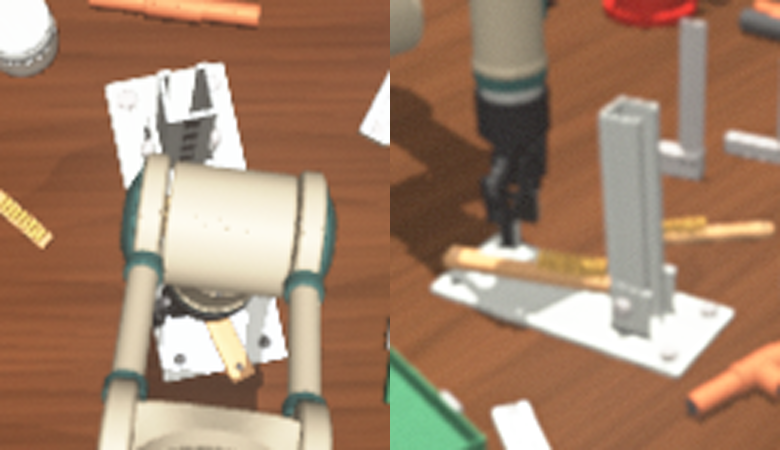

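The gripper, at about (510,220) in the right half, is over the brush handle. The handle tail shows at (230,350) in the left half. I'll descend and grip.

Request:
{"name": "move_arm", "arguments": {"deltas": [[[0, -0.002, 0.03, 0, -0.2], [0, -0.002, 0.045, 0, -0.2], [0, -0.002, 0.0535, 0, -0.2], [0, -0.002, 0.0535, 0, -0.2], [0, -0.002, 0.0535, 0, 0.6], [0, -0.002, 0.0535, 0, 0.9], [0, -0.002, 0.0535, 0, 1], [0, -0.002, 0.0535, 0, 1], [0, -0.002, 0.0535, 0, 1]]], "squeeze": 40}}

```text
clock: 3.0
position: [0.4858, -0.0029, 0.0194]
ee_rot: [0.001, -0.208, 0.978, -0.0]
contact_force: [-0.3, -0.3, 5.3]
width: 0.0228
gripper_force: 40.4
```

Request:
{"name": "move_arm", "arguments": {"deltas": [[[0, 0, -0.06, 0, 1], [0, 0, -0.12, 0, 1], [0, 0, -0.12, 0, 1], [0, 0, -0.12, 0, 1]]]}}

```text
clock: 3.4
position: [0.4853, -0.0029, 0.1154]
ee_rot: [0.002, -0.208, 0.978, -0.001]
contact_force: [0.1, 0.9, -0.6]
width: 0.0229
gripper_force: 39.8
```

```bash
python3 -c "
from h import *
go(.5018,-.2451,.11,1.374)"
```

```text
t 3.4 pos [ 0.4853 -0.0029  0.1154] yaw 1.9902 move [ 0.1045 -0.2849  0.007 ] 0.2942 F [ 0.1  0.9 -0.6] w 0.0229 gf 39.818222522735596
```

Request:
{"name": "move_arm", "arguments": {"deltas": [[[0.05, -0.14, 0, 0.05, 1], [0.1045, -0.285, 0, 0.12, 1], [0.1045, -0.285, 0, 0.19, 1], [0.1045, -0.285, 0, 0.25, 1], [0.1045, -0.285, 0, 0.294, 1], [0.1045, -0.285, 0, 0.294, 1], [0.1045, -0.285, 0, 0.294, 1], [0.1045, -0.285, 0, 0.294, 1]]]}}

```text
clock: 4.2
position: [0.4998, -0.2435, 0.1125]
ee_rot: [-0.002, 0.098, 0.995, 0.001]
contact_force: [0.1, 0.6, -0.7]
width: 0.0226
gripper_force: 39.9
```

```bash
python3 -c "
from h import *
go(.5018,-.2451,.016,1.374)
import cv2
a=manip.get_image('top')[:,:,::-1];b=manip.get_image('scene')[:,:,::-1]
a=cv2.resize(a[130:280,300:430],None,fx=3,fy=3,interpolation=2);b=cv2.resize(b[170:320,95:225],None,fx=3,fy=3,interpolation=2)
cv2.imwrite('pics/d.png',cv2.hconcat([a,b]))"
```

```text
t 4.2 pos [ 0.4998 -0.2435  0.1125] yaw 1.3749 move [-0.0033 -0.0017  0.1206] 0.0004 F [ 0.1  0.6 -0.7] w 0.0226 gf 39.890450835227966
```

View pics/d.png

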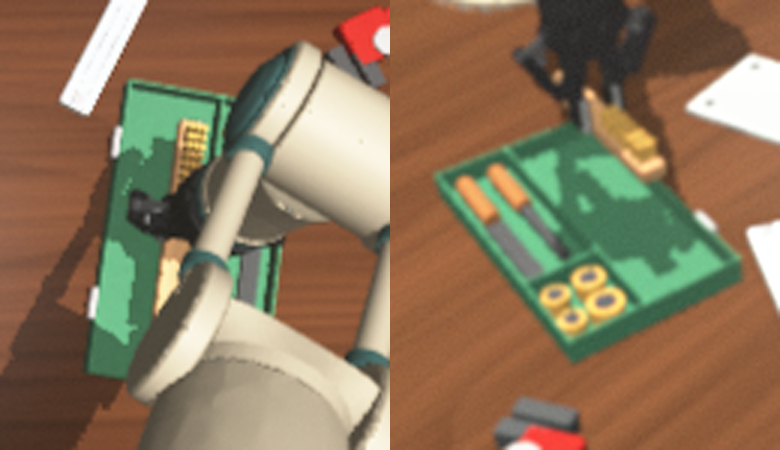

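The brush is level in the gripper, head at about (193,150) in the left half, and parallel to the case over the empty compartment. I'll lower it and release.

Request:
{"name": "move_arm", "arguments": {"deltas": [[[-0.003, -0.0015, 0.05, 0, 1], [-0.003, -0.0015, 0.1, 0, 1], [-0.003, -0.0015, 0.115, 0, 1], [-0.003, -0.0015, 0.121, 0, 1], [-0.003, -0.0015, 0.1225, 0, 1], [-0.003, -0.0015, 0.1225, 0, 1], [-0.003, -0.0015, 0.1225, 0, 1]]]}}

```text
clock: 5.0
position: [0.5043, -0.2473, 0.0176]
ee_rot: [0.001, 0.098, 0.995, -0.001]
contact_force: [-0.2, -0.0, 0.1]
width: 0.0231
gripper_force: 39.9
```

Request:
{"name": "move_arm", "arguments": {"deltas": [[[0, 0, 0.002, 0, 1], [0, 0, 0.004, 0, 1], [0, 0, 0.004, 0, 1], [0, 0, 0.004, 0, 1], [0, 0, 0.004, 0, 0.3], [0, 0, 0.004, 0, 0.1], [0, 0, 0.004, 0, 0.0], [0, 0, 0.004, 0, 0.0], [0, 0, 0, 0, 0.0], [0, 0, -0.05, 0, 0.0], [0, 0, -0.1, 0, 0], [0, 0, -0.15, 0, 0]]]}}

```text
clock: 6.2
position: [0.5029, -0.2465, 0.1373]
ee_rot: [-0.0, 0.098, 0.995, 0.0]
contact_force: [0.7, -0.5, -0.3]
width: 0.0425
gripper_force: 0.0
```

```bash
python3 -c "
from h import *
go(.4186,.2774,.27,1.877)
import cv2
a=manip.get_image('scene')[:,:,::-1]
cv2.imwrite('pics/e.png',a)"
```

```text
t 6.2 pos [ 0.5029 -0.2465  0.1373] yaw 1.3742 move [ 0.2314  0.6218 -0.1655] -0.24 F [ 0.7 -0.5 -0.3] w 0.0425 gf 0.0
```

Request:
{"name": "move_arm", "arguments": {"deltas": [[[0.0, 0.0, -0.0625, 0, -0.2], [0.0, 0, -0.125, -0.0, -0.2], [0.02, 0.06, -0.165, -0.0, -0.2], [0.23, 0.62, -0.165, -0.05, -0.2], [0.23, 0.62, -0.165, -0.1, -0.2], [0.23, 0.62, -0.165, -0.15, -0.2], [0.23, 0.62, -0.165, -0.2, -0.2], [0.23, 0.62, -0.165, -0.24, -0.2], [0.23, 0.62, -0.165, -0.24, -0.2], [0.23, 0.62, -0.165, -0.24, -0.2], [0.23, 0.62, -0.165, -0.24, -0.2], [0.23, 0.62, -0.165, -0.24, -0.2]]]}}

```text
clock: 7.45
position: [0.4247, 0.2412, 0.2679]
ee_rot: [0.0, -0.152, 0.988, 0.0]
contact_force: [0.7, 0.4, 0.7]
width: 0.0513
gripper_force: 0.0
```

```bash
python3 -c "
from h import *
go(.4186,.2774,.27,1.877)
import cv2
p=lambda X:np.round(proj('scene',X),1)
def sq(x,y,z,o=(.4949,.3015),w=.306): return p((o[0]+x*np.cos(w)-y*np.sin(w),o[1]+x*np.sin(w)+y*np.cos(w),z))
a=cv2.imread('pics/scene0.png')[100:180,245:335]
for q in [(0,-.0025,.2),(-.03,-.0025,.2),(0,-.012,0),(-.13,-.012,0),(-.13,-.012,.032),(-.03,-.012,.032)]:
  u=sq(*q);print(q,u)
e=cv2.imread('pics/e.png')[170:300,95:225]
k=lambda i,w:cv2.resize(i,(400,w),interpolation=2)
im=cv2.resize(a,None,fx=4.4,fy=4.4,interpolation=2)
for q in [(0,-.0025,.2),(-.03,-.0025,.2),(0,-.012,0),(-.13,-.012,0),(-.13,-.012,.032),(-.03,-.012,.032)]:
  u=(sq(*q)-[245,100]+.5)*4.4-.5;cv2.circle(im,(int(u[0]),int(u[1])),2,(0,0,255),-1)
e=cv2.resize(e,(352,352),interpolation=2)
cv2.imwrite('pics/f.png',cv2.hconcat([im,e]))"
```

```text
t 7.45 pos [0.4247 0.2412 0.2679] yaw 1.877 move [-0.0064  0.0455 -0.0027] -0.0 F [0.7 0.4 0.7] w 0.0513 gf 0.0
(0, -0.0025, 0.2) [284.3 118. ]
(-0.03, -0.0025, 0.2) [276.2 116.8]
(0, -0.012, 0) [282.1 170.1]
(-0.13, -0.012, 0) [249.7 163.7]
(-0.13, -0.012, 0.032) [249.6 156.1]
(-0.03, -0.012, 0.032) [274.6 160.9]
```

View pics/f.png

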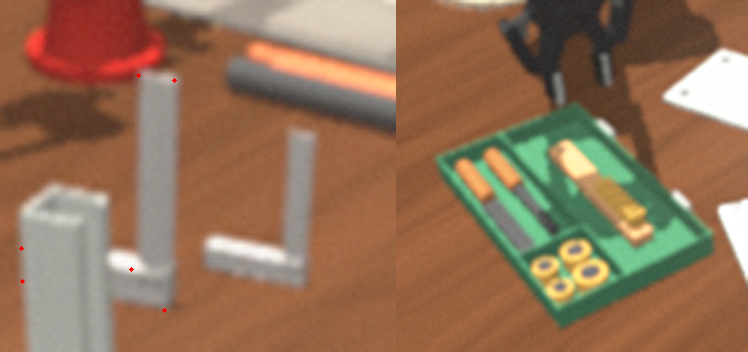

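The brush lies flat and lengthwise in the bay (right half, around (600,190)). The square's estimated corners in the left half are within about 2 px of the image; the real one is slightly to the right and up, so I shift the grip a few mm.

```bash
python3 -c "
from h import *
go(.418,.2795,.014,1.877)"
```

```text
t 7.45 pos [0.4247 0.2412 0.2679] yaw 1.877 move [-0.0062  0.0482  0.3173] -0.0 F [0.7 0.4 0.7] w 0.0513 gf 0.0
```

Request:
{"name": "move_arm", "arguments": {"deltas": [[[-0.006, 0.048, 0, 0, -0.2], [-0.006, 0.048, 0, 0, -0.2], [-0.006, 0.048, 0.06, 0, -0.2], [-0.006, 0.048, 0.12, 0, -0.2], [-0.006, 0.048, 0.18, 0, -0.2], [-0.006, 0.048, 0.22, 0, -0.2], [-0.006, 0.048, 0.22, 0, -0.2], [-0.006, 0.048, 0.22, 0, -0.2]]]}}

```text
clock: 8.25
position: [0.419, 0.2769, 0.092]
ee_rot: [-0.0, -0.152, 0.988, -0.0]
contact_force: [0.8, 0.1, 0.4]
width: 0.0512
gripper_force: 0.0
```

```bash
python3 -c "
from h import *
go(.418,.2795,.014,1.877)"
```

```text
t 8.25 pos [0.419  0.2769 0.092 ] yaw 1.8763 move [0.0001 0.0035 0.0975] -0.0003 F [0.8 0.1 0.4] w 0.0512 gf 0.0
```

Request:
{"name": "move_arm", "arguments": {"deltas": [[[0, 0.0035, 0.04, 0, -0.2], [0, 0.0035, 0.07, 0, -0.2], [0, 0.0035, 0.09, 0, -0.2], [0, 0.0035, 0.0975, 0, -0.2], [0, 0.0035, 0.0975, 0, -0.2], [0, 0.0035, 0.0975, 0, 0.3], [0, 0.0035, 0.0975, 0, 0.6], [0, 0.0035, 0.0975, 0, 1], [0, 0.0035, 0.0975, 0, 1], [0, 0.0035, 0.0975, 0, 1]]], "squeeze": 80}}

```text
clock: 9.25
position: [0.4191, 0.2804, 0.0155]
ee_rot: [0.002, -0.153, 0.988, 0.0]
contact_force: [-0.1, -1.0, 6.6]
width: 0.0227
gripper_force: 78.7
```

```bash
python3 -c "
from h import *
go(.418,.2795,.014,1.877)"
```

```text
t 9.25 pos [0.4191 0.2804 0.0155] yaw 1.8775 move [ 0.0016 -0.0007  0.0019] 0.0002 F [-0.1 -1.   6.6] w 0.0227 gf 78.71958374977112
```

Request:
{"name": "move_arm", "arguments": {"deltas": [[[0, 0, -0.03, 0, 1], [0, 0, -0.07, 0, 1], [0, 0, -0.1, 0, 1], [0, 0, -0.1, 0, 1], [0, 0, -0.1, 0, 1]]]}}

```text
clock: 9.75
position: [0.4169, 0.2797, 0.0932]
ee_rot: [-0.0, -0.152, 0.988, -0.0]
contact_force: [-1.0, -0.7, -8.1]
width: 0.0226
gripper_force: 79.2
```

```bash
python3 -c "
from h import *
go(.457,-.0137,.09,1.740)"
```

```text
t 9.75 pos [0.4169 0.2797 0.0932] yaw 1.8769 move [ 0.0627 -0.3648  0.0041] 0.0654 F [-1.  -0.7 -8.1] w 0.0226 gf 79.22682523727417
```

Request:
{"name": "move_arm", "arguments": {"deltas": [[[0.008, -0.045, 0.0, 0.01, 1], [0.016, -0.09, 0.0, 0.02, 1], [0.024, -0.14, 0, 0.03, 1], [0.034, -0.19, 0, 0.04, 1], [0.043, -0.24, 0, 0.05, 1], [0.052, -0.29, 0, 0.06, 1], [0.059, -0.335, 0, 0.0655, 1], [0.0627, -0.365, 0, 0.0655, 1], [0.0627, -0.365, 0, 0.0655, 1], [0.0627, -0.365, 0, 0.0655, 1]]]}}

```text
clock: 10.75
position: [0.4561, -0.0136, 0.0919]
ee_rot: [-0.002, -0.083, 0.997, 0.001]
contact_force: [-0.4, 0.3, -7.6]
width: 0.0224
gripper_force: 79.8
```

```bash
python3 -c "
from h import *
import cv2
go(.457,-.0137,.03,1.740)
a=manip.get_image('top')[:,:,::-1];b=manip.get_image('scene')[:,:,::-1]
cv2.imwrite('pics/top1.png',a);cv2.imwrite('pics/scene1.png',b)
a=cv2.resize(a[120:270,210:340],None,fx=3,fy=3,interpolation=2);b=cv2.resize(b[100:250,180:310],None,fx=3,fy=3,interpolation=2)
cv2.imwrite('pics/g.png',cv2.hconcat([a,b]))"
```

```text
t 10.75 pos [ 0.4561 -0.0136  0.0919] yaw 1.7378 move [-0.0014 -0.0005  0.0773] -0.001 F [-0.4  0.3 -7.6] w 0.0224 gf 79.75337862968445
```

View pics/g.png

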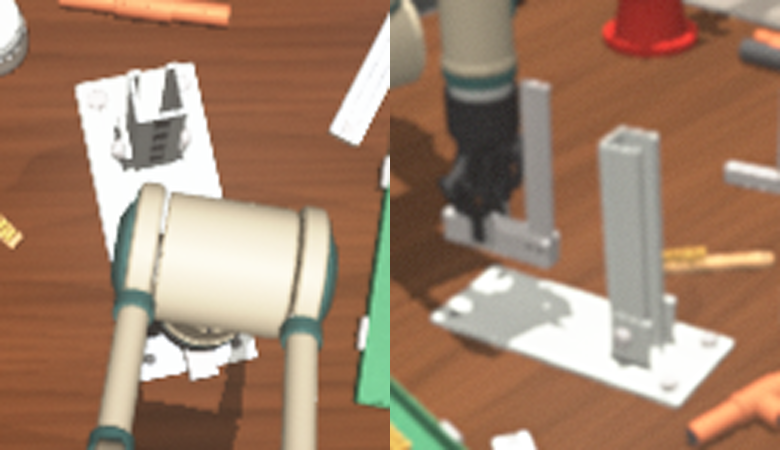

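The square is held upright in front of the post (blade at (537,160), post at (630,230) in the right half) and in line with the plate. I'll move closer and lower it.

```bash
python3 -c "
from h import *
c,s=np.cos(.169),np.sin(.169)
go(.6144-.125*c,.0132-.125*s,.030,1.740)"
```

```text
t 10.85 pos [ 0.4563 -0.0127  0.0924] yaw 1.7401 move [-0.0443 -0.0015  0.0778] 0.0 F [-0.4  1.  -8. ] w 0.0222 gf 79.74446296691895
```

Request:
{"name": "move_arm", "arguments": {"deltas": [[[-0.022, -0.001, 0, 0, 1], [-0.044, -0.0015, 0.02, 0, 1], [-0.044, -0.0015, 0.04, 0, 1], [-0.044, -0.0015, 0.06, 0, 1], [-0.044, -0.0015, 0.072, 0, 1], [-0.044, -0.0015, 0.078, 0, 1], [-0.044, -0.0015, 0.078, 0, 1], [-0.044, -0.0015, 0.078, 0, 1]]]}}

```text
clock: 11.65
position: [0.4932, -0.0086, 0.0317]
ee_rot: [0.001, -0.085, 0.996, -0.0]
contact_force: [-0.7, 0.4, -8.1]
width: 0.0226
gripper_force: 79.8
```

```bash
python3 -c "
from h import *
import cv2
c,s=np.cos(.169),np.sin(.169)
go(.6144-.125*c,.0132-.125*s,.0225,1.740)
a=manip.get_image('top')[:,:,::-1];b=manip.get_image('scene')[:,:,::-1]
b=cv2.resize(b[120:230,190:310],None,fx=6,fy=5.4,interpolation=2)
cv2.imwrite('pics/h.png',b)"
```

```text
t 11.65 pos [ 0.4932 -0.0086  0.0317] yaw 1.7402 move [0.0023 0.0014 0.0115] 0.0001 F [-0.7  0.4 -8.1] w 0.0226 gf 79.75996255874634
```

View pics/h.png

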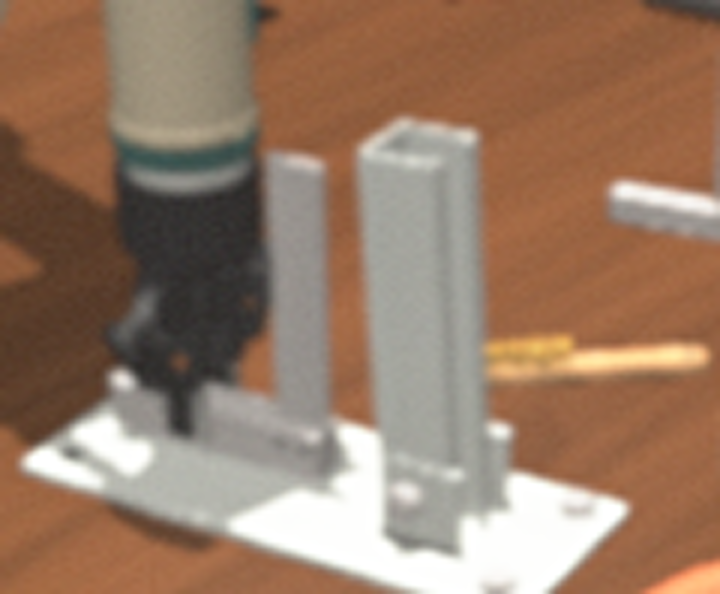

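```bash
python3 -c "
from h import *
c,s=np.cos(.169),np.sin(.169)
def st(p): d=p-np.array([.6144,.0132]);return np.round([d@[c,s],d@[-s,c]],4)
H=lambda u,v,z:st(ray('scene',((u+.5)/6-.5+190,(v+.5)/5.4-.5+120),z))
print('sq front -y corner',H(330,490,.016),'top',H(334,437,.048))
print('plate right corner (100,60)',H(630,505,.008),'left corner (-200,-60)',H(22,465,.008))
print('blade top outer',H(328,163,.216),'inner',H(268,153,.216))
print('post bolt-side cheeks',H(387,540,.008))
go(.6144-.125*c,.0132-.125*s,.0225,1.740)"
```

```text
sq front -y corner [-0.0353 -0.0147] top [-0.0365 -0.0075]
plate right corner (100,60) [0.1003 0.0603] left corner (-200,-60) [-0.1975 -0.066 ]
blade top outer [-0.0418  0.0032] inner [-0.0736 -0.0012]
post bolt-side cheeks [ 0.0098 -0.0322]
t 11.75 pos [ 0.4934 -0.0088  0.032 ] yaw 1.7398 move [0.0026 0.0017 0.0118] -0.0001 F [-0.6 -1.1 -7.1] w 0.0223 gf 79.76152181625366
```

Request:
{"name": "move_arm", "arguments": {"deltas": [[[0, 0, 0.005, 0, 1], [0, 0, 0.009, 0, 1], [0, 0, 0.011, 0, 1], [0, 0, 0.012, 0, 1], [0, 0, 0.012, 0, 1], [0, 0, 0.012, 0, 1]]]}}

```text
clock: 12.35
position: [0.4928, -0.0089, 0.0235]
ee_rot: [0.001, -0.084, 0.996, -0.0]
contact_force: [-4.5, 0.0, 11.0]
width: 0.0227
gripper_force: 82.3
```

Request:
{"name": "move_arm", "arguments": {"deltas": [[[-0.005, 0, -0.0007, 0, 1], [-0.015, 0, -0.0007, 0, 1], [-0.025, 0, -0.0007, 0, 1], [-0.035, 0, -0.0007, 0, 1], [-0.037, 0, -0.0007, 0, 1], [-0.037, 0, -0.0007, 0, 1]]]}}

```text
clock: 12.95
position: [0.5189, -0.0039, 0.0235]
ee_rot: [-0.003, -0.085, 0.996, 0.0]
contact_force: [-8.6, -1.3, 11.5]
width: 0.0227
gripper_force: 82.4
```

```bash
python3 -c "
from h import *
c,s=np.cos(.169),np.sin(.169)
go(.6144-.084*c,.0132-.084*s,.0235,1.740)"
```

```text
t 12.95 pos [ 0.5189 -0.0039  0.0235] yaw 1.7405 move [-0.0163  0.001  -0.0001] 0.0002 F [-8.6 -1.3 11.5] w 0.0227 gf 82.3751950263977
```

Request:
{"name": "move_arm", "arguments": {"deltas": [[[-0.004, 0.0005, -0.0005, 0, 1], [-0.008, 0.0005, -0.0005, 0, 1], [-0.011, 0.0005, -0.0005, 0, 1], [-0.011, 0.0005, -0.0005, 0, 1], [-0.011, 0.0005, -0.0005, 0, 1]]]}}

```text
clock: 13.45
position: [0.5275, -0.0021, 0.0235]
ee_rot: [-0.003, -0.085, 0.996, 0.0]
contact_force: [-8.9, -1.4, 7.9]
width: 0.0226
gripper_force: 81.8
```

```bash
python3 -c "
from h import *
c,s=np.cos(.169),np.sin(.169)
go(.6144-.084*c,.0132-.084*s,.0235,1.740);print(manip.get_state()['ee_rot'])"
```

```text
t 13.45 pos [ 0.5275 -0.0021  0.0235] yaw 1.7404 move [-0.0054  0.0006  0.    ] 0.0002 F [-8.9 -1.4  7.9] w 0.0226 gf 81.75893068313599
[-2.69560203e-03 -8.46790854e-02  9.96404625e-01  9.23595052e-05]
```

Request:
{"name": "move_arm", "arguments": {"deltas": [[[-0.002, 0.0005, 0, 0, 1], [-0.004, 0.0005, 0, 0, 1], [-0.005, 0.0005, 0, 0, 1], [-0.005, 0.0005, 0, 0, 1], [-0.005, 0.0005, 0, 0, 1]]]}}

```text
clock: 13.95
position: [0.5297, -0.0014, 0.0235]
ee_rot: [-0.004, -0.085, 0.996, -0.0]
contact_force: [-12.4, -2.5, 10.1]
width: 0.0224
gripper_force: 82.2
```

Request:
{"name": "move_arm", "arguments": {"deltas": [[[-0.0015, 0, 0, 0, 1], [-0.003, 0, 0, 0, 1], [-0.003, 0, 0, 0, 1], [-0.003, 0, 0, 0, 1]]]}}

```text
clock: 14.35
position: [0.5324, -0.0008, 0.0235]
ee_rot: [-0.004, -0.085, 0.996, 0.0]
contact_force: [-10.4, -1.8, 11.6]
width: 0.0221
gripper_force: 81.9
```

```bash
python3 -c "
from h import *
import cv2
c,s=np.cos(.169),np.sin(.169)
go(.6144-.084*c,.0132-.084*s,.0235,1.740);print(manip.get_state()['ee_rot'])
b=manip.get_image('scene')[:,:,::-1]
b=cv2.resize(b[120:230,190:310],None,fx=6,fy=5.4,interpolation=2)
cv2.imwrite('pics/i.png',b)"
```

```text
t 14.35 pos [ 0.5324 -0.0008  0.0235] yaw 1.7405 move [0.001  0.     0.0001] 0.0002 F [-10.4  -1.8  11.6] w 0.0221 gf 81.89233660697937
[-3.94028657e-03 -8.47363735e-02  9.96395612e-01  7.22006972e-05]
```

View pics/i.png

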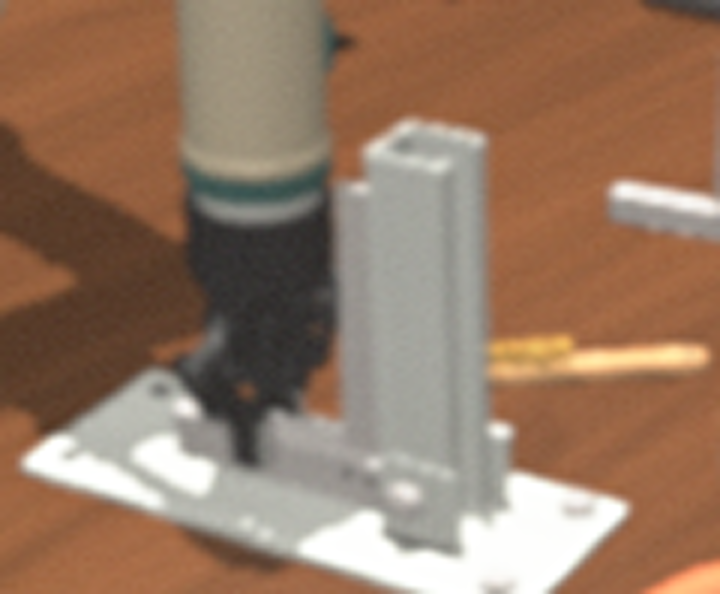

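The blade is against the post (left edge now about (367,155) at the top, moved from 358). I'll keep pushing until the force rises hard.

Request:
{"name": "move_arm", "arguments": {"deltas": [[[-0.0015, 0, 0, 0, 1], [-0.003, 0, 0, 0, 1], [-0.003, 0, 0, 0, 1], [-0.003, 0, 0, 0, 1]]]}}

```text
clock: 14.8
position: [0.5347, -0.0004, 0.0235]
ee_rot: [-0.004, -0.085, 0.996, 0.0]
contact_force: [-11.2, -1.2, 10.3]
width: 0.0229
gripper_force: 81.9
```

Request:
{"name": "move_arm", "arguments": {"deltas": [[[-0.0015, 0, 0, 0, 1], [-0.003, 0, 0, 0, 1], [-0.003, 0, 0, 0, 1], [-0.003, 0, 0, 0, 1]]]}}

```text
clock: 15.2
position: [0.5362, -0.0, 0.0235]
ee_rot: [-0.005, -0.085, 0.996, 0.0]
contact_force: [-13.1, -3.0, 11.0]
width: 0.0226
gripper_force: 82.2
```

Request:
{"name": "move_arm", "arguments": {"deltas": [[[-0.0015, 0, 0, 0, 1], [-0.003, 0, 0, 0, 1], [-0.003, 0, 0, 0, 1], [-0.003, 0, 0, 0, 1]]]}}

```text
clock: 15.6
position: [0.5365, 0.0002, 0.0235]
ee_rot: [-0.007, -0.086, 0.996, -0.0]
contact_force: [-17.3, -3.9, 16.5]
width: 0.0227
gripper_force: 82.1
```

Request:
{"name": "move_arm", "arguments": {"deltas": [[[-0.0015, 0, 0, 0, 1], [-0.003, 0, 0, 0, 1], [-0.003, 0, 0, 0, 1], [-0.003, 0, 0, 0, 1]]]}}

```text
clock: 16.0
position: [0.5366, 0.0003, 0.0235]
ee_rot: [-0.009, -0.087, 0.996, -0.0]
contact_force: [-20.2, -5.9, 18.1]
width: 0.0226
gripper_force: 82.7
```

```bash
cat >m.py <<'E'
from h import *
c,s=np.cos(.169),np.sin(.169)
go(.6144-.084*c,.0132-.084*s,.0235,1.740)
q=manip.get_state();e=q['ee_rot'];R=Ro.from_quat([e[1],e[2],e[3],e[0]]).as_matrix()
print('tilt: tool z in stand axes',(R[:,2]@[c,s,0]).round(4),(R[:,2]@[-s,c,0]).round(4),'moment',q['moment'].round(2))
d=q['position'][:2]-[.6144,.0132];print('TCP stand',d@[c,s],d@[-s,c])
E
python3 m.py
```

```text
t 16.0 pos [5.366e-01 3.000e-04 2.350e-02] yaw 1.7442 move [ 0.0064 -0.0004  0.0001] 0.002 F [-20.2  -5.9  18.1] w 0.0226 gf 82.68430709838867
tilt: tool z in stand axes -0.0184 0.0011 moment [-0.64  2.56  0.63]
TCP stand -0.07890449160246552 0.0003499738939487816
```

Request:
{"name": "move_arm", "arguments": {"deltas": [[[0.0015, 0, 0, 0, 1], [0.003, 0, 0, 0, 1], [0.004, 0, 0, 0, 1], [0.004, 0, 0, 0, 1], [0.004, 0, 0, 0, 1]]]}}

```text
clock: 16.5
position: [0.5366, 0.0003, 0.0235]
ee_rot: [-0.006, -0.086, 0.996, -0.0]
contact_force: [-14.2, -2.8, 12.2]
width: 0.0228
gripper_force: 81.9
```

```bash
python3 m.py; python3 - <<'E'
from h import *
import cv2
c,s=np.cos(.169),np.sin(.169)
W=lambda x,y,z:proj("scene",(.6144+x*c-y*s,.0132+x*s+y*c,z))
ims={"start":cv2.imread("pics/scene0.png"),"now":np.mean([manip.get_image("scene")[:,:,::-1] for _ in range(4)],0)}
cv2.imwrite("pics/now.png",ims["now"])
print("top rear corner predicted",np.round(W(.041,-.0205,.243),1),np.round(W(.041,.0205,.243),1))
# bright-to-wood edge on the right (rear) silhouette, by row: wood is much redder than grey
for k,im in ims.items():
    im=im.astype(float);sat=im[:,:,2]-im[:,:,0];out=[]
    for z in (.10,.13,.16,.19,.22):
        u,v=W(.041,-.0205,z);u2,v2=W(.041,.0205,z)
        u0=max(u,u2);r=sat[int(round(v))]
        x=np.arange(int(u0)-8,int(u0)+9);d=r[x[1:]]-r[x[:-1]]
        d=np.clip(d,0,None);out.append(round(float((d*(x[1:]-.5)).sum()/d.sum()-u0),2))
    print(k,out)
E
```

```text
t 16.5 pos [5.366e-01 3.000e-04 2.350e-02] yaw 1.7435 move [ 0.0064 -0.0004  0.0001] 0.0017 F [-14.2  -2.8  12.2] w 0.0228 gf 81.87089323997498
tilt: tool z in stand axes -0.0121 0.0009 moment [-0.26  1.88  0.66]
TCP stand -0.07890851750948348 0.0003306317110886773
top rear corner predicted [264.9 151.1] [272.3 145.3]
start [-1.14, -1.2, -1.57, -1.92, 1.59]
now [-0.31, -0.26, -0.19, -0.18, -0.18][ WARN:0@2.376] global loadsave.cpp:1063 imwrite_ Unsupported depth image for selected encoder is fallbacked to CV_8U.
```

Request:
{"name": "move_arm", "arguments": {"deltas": [[[0, 0, 0, 0, 1], [0, 0, 0, 0, 1], [0, 0, 0, 0, 1], [0, 0, 0, 0, 1], [0, 0, 0, 0, 1]]]}}

```text
clock: 17.2
position: [0.5366, 0.0002, 0.0235]
ee_rot: [-0.006, -0.086, 0.996, -0.0]
contact_force: [-14.3, -1.9, 12.7]
width: 0.0224
gripper_force: 81.9
```

```bash
python3 m.py; python3 -c "
from rig import manip
print(manip.sign_off())"
```

```text
t 17.2 pos [5.366e-01 2.000e-04 2.350e-02] yaw 1.7435 move [ 0.0064 -0.0004  0.    ] 0.0017 F [-14.3  -1.9  12.7] w 0.0224 gf 81.86798930168152
tilt: tool z in stand axes -0.0121 0.0009 moment [-0.29  1.81  0.67]
TCP stand -0.07890606920575939 0.00032563684249362486
the job is handed in; nothing more can be done
None
```

I handed the job in at 17.2 s; sign-off gave no verdict. The brush lies let go, flat and lengthwise in the long bay, and the square is still gripped and pressed against plate and post, with the post upright to within about 0.01 rad by camera.

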